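Set the depth dial and punch a cover on a comb-binding machine

TASK

A report cover is already pushed home in the binding punch. Turn the depth dial on top until its white pointer stands on the orange mark; only then pull the side lever all the way down to its stop to punch the cover, and ease it back up to its rest by hand instead of letting it fly back. Leave the cover and the mug, stapler and tape dispenser where they are.

Things in the scene. Friction and masses are not known exactly. Their poses are not given: they have to be found in the camera images.
- punch: Binding punch, fixed. Dark base 320 x 360 mm (x -140 to 180), deck 54 mm high; light-grey head over its rear (x 20 to 180 mm), top at 122 mm; row of comb hooks 14 mm high at the head's rear (x = 168). Origin on the desk, 20 mm before the middle of the base; x from its front to its back (away from the robot, +-0.2 rad), y to its left, z up. Place and yaw change each episode.
- depth_dial (a joint): Angle of the depth dial, rad: 0 to 4.71 (stops), growing clockwise seen from above. Orange mark at 2.827; ten black lines, 0.471 apart with it, from 0 to 4.71. Pointer heading in the punch's x-y plane (counter-clockwise from its x axis) = 2.356 minus this angle. Starts between 0.3 and 1.7. Friction about 0.05 N m, no spring: stays where left.
- dial_grip (a point): On the dial's axis (x = 80, y = 112 mm of the punch), 28 mm above the grey scale plate (114 mm across, top 124 mm over the desk): gripper middle for a grasp. Black knob: 60 mm disc 6 mm thick with an upright bar 52 mm long, 14 mm wide, top 30 mm above the plate. White line from the axis to one end and onto the disc = pointer = this point's x axis; z up. 75 mm free round it.
- orange_mark (a point): Centre of the orange mark on the grey scale plate, 44 mm from the dial's axis: a radial line 21 mm long and 8 mm wide, larger than the black ones.
- lever (a joint): Angle of the side lever in rad: 0 at rest (arm 68 degrees above level, leaning to the front), growing as it is pulled forward and down, stop at 1.0 (arm 11 degrees above level). A spring drives it back up to 0: about 4 N at the grip near rest, 8 N at the stop. Starts at 0. Let go when down, it flies back.
- lever_grip (a point): Middle of the lever's black grip: a round rubber bar 27 mm in diameter and 105 mm long, level, along the punch's y axis, on the end of a flat steel arm on the right (-y) side of the punch. The arm's face is 55 mm from this point. Its centre is 288 mm over the desk at rest, 119 mm when down. The bar does not spin on the arm: it turns with it, between the pads.
- lever_pivot (a point): Point on the lever's hinge axis level with the middle of the grip: the axis runs along the punch's y axis, at x = 120 mm, 75 mm over the desk; the grip's centre goes round it in an arc of 230 mm radius towards the front and down.
- cover: Dark blue cover board, 210 (x) x 297 (y) x 3 mm, lying on the punch's deck with its rear edge in the 8 mm throat under the head, loose. Origin at the centre of its underside, 54 mm over the desk. Leave it there.
- mug: Blue mug, 82 mm across, 95 mm high, handle at its +y side; origin under its centre. Leave alone.
- stapler: Red and black stapler, 150 x 36 mm, 62 mm high, long along its x axis; origin under its centre. Leave alone.
- tape: Black tape dispenser with a roll of tape, 150 x 55 mm, 82 mm high, long along its x axis; origin under its centre. Leave alone.

How it is judged:
On the way, in this order (a step that is already met when the one before it is completed fails the run):
1. the depth dial's pointer is on the orange mark (value of joint depth_dial between 2.727 and 2.927 rad), for 0.3 s.
2. the lever is pulled down to its stop with the dial on the mark (all of step 1 and value of joint lever above 0.94 rad), for 0.1 s.
At the end, for the whole second after the job is handed in: The dial is within 0.1 rad (6 degrees) of the orange mark, the lever is back at rest (within 0.06 rad), the cover is within 10 mm and the mug, stapler and tape dispenser within 30 mm of where they were (all of step 1 and value of joint lever below 0.06 rad and distance of cover from where it was at the start of the episode below 0.01 m and distance of each of mug, stapler, tape from where it was at the start of the episode below 0.03 m); the robot touches nothing.
It fails at once if the lever is pulled (over 0.3 rad) while the dial is off the mark (value of joint lever above 0.3 rad and not (value of joint depth_dial between 2.727 and 2.927 rad)).
It fails at once if the lever flies back up (faster than 3 rad/s) (velocity of joint lever below -3 rad/s).
It fails at once if the cover is shifted by more than 10 mm (distance of cover from where it was at the start of the episode above 0.01 m).
It fails at once if the mug, stapler or tape dispenser is moved by more than 30 mm (distance of any of mug, stapler, tape from where it was at the start of the episode above 0.03 m).
It also fails if it takes over 72 s, if anything falls off the work surface, if the arm or the gripper's body presses on something with over 40 N, if the wrist force passes 120 N, or if a joint passes its speed limit or range.

ROBOT

A 6-joint arm with a two-finger parallel gripper is mounted at the origin on the work surface. World frame = base frame: x ahead of the robot, y to its left, z up, the work surface at z = 0. Lengths are in m, angles in rad, forces in N, time in s.
With the tool pointing down it reaches from about 0.275 to 0.775 m from the base axis. Payload 14.6 kg.
Tool frame: the origin (TCP) lies midway between the tips of the shut fingers; the grasp point (between the pads) lies behind it (grasp_offset is the z of the grasp point in the tool frame, in m); z points along the fingers, y is the line along which they close (so a half turn about z gives the same grasp; the last joint's range is limited). The gripper opens to 85 mm and grips with 20 to 120 N. Pads are 22 mm wide; open, the fingers measure 114 mm over their backs; the gripper's body (76 mm by 85 mm) begins 54 mm behind the grasp point. The pads swing forward as they close: fully open they stand 13 mm farther back than shut.
Start: joints at [-1.47, 0.263, -0.048, 1.259, 0, 1.415], TCP at [0.133, -0.508, 0.231] pointing down, gripper open.
Joint ranges: [-2.65, 2.65], [-0.89, 1.7], [-1.18, 1.37], [-2.13, 2.11], [-1.35, 1.29], [-3.14, 3.14]. Speed limits (rad/s): [1.89, 1.89, 2.57, 2.79, 3.14, 3.14].

INTERFACE

Orientations are given as a rotation vector (axis times angle).
In Python, from bench import state, camera, job_done, find_in, grasp_offset gives the robot as it stands.
- The arm moves only by the shell command python3 -m inch 'ROWS' [FORCE]. ROWS is JSON, a list of rows, each a list of 3 entries, a list of its own where there are three numbers: the closure in counts, from 0 (fully open) to 255 (shut), then the shift along the tool's x, y, z in cm, then the turn, a rotation vector about the tool's x, y, z in rad. In form: [[claw, [x, y, z], [rx, ry, rz]], ...]. A call has 1 to 8 rows; each row shifts and turns the commanded pose from where the row before left it, along the tool's axes as they then stand; what a row does not reach is not made up. A row lasts 1/8 s, in which the tool goes at most 62.5 mm and 10.7 degrees, less where a joint would pass 70% of its speed; a pose out of reach is approached as far as the arm can. A call is refused whole if a number of a shift passes 6.25 or a number of a turn 0.188, either way. A call with a gripper value outside its range is refused whole. The fingers move at their own pace and stop on an object; FORCE is the grip in N (left out, the last holds). Time passes only in rows, so rows that do not move let the fingers close. It gives the time, the measured TCP pose, the force, the opening and the grip force at its end, in the units of the state.
- state(): the state, without advancing time (a new reading comes with each control period).
- camera(name): name is "scene" or "side" or "wrist"; returns a dict with "color" (480x640x3 uint8, red, green, blue), "camera_matrix" (3x3 intrinsics, pixels), "view" (4x4, takes a point from world to camera coordinates). Camera axes: x right, y down, z forward; pixel columns grow to the right and rows downward; lengths in m; the calibration is good to about 2 mm. A picture is of the moment at which its call begins. There is no depth.
- job_done(): hands the job in; it is judged then, once.
Trained networks look in a picture, given as the dict that the camera call returned (one of the last four; its "shot" number tells which), for a name from the list of things; names that differ only in an ending like _2 or _b are one class to them, and where a whole thing is asked for, a point or a joint stands for the part that bears it (a point fixed in the world has none). Each returns a list of dicts, best first, with "score" (0 to 1); they miss things now and then, are a little off and sometimes report something else, mostly with a low value. They report only what shows in the picture. A call takes as long as a camera call.
- find_in(picture, query): "point" ([x, y, z] in m, in the coordinates of the camera as it stood for that picture, good to about 4 mm: the middle of the surface that is visible of it).
The state is a dict: "t": time; "joint_positions": joint angles; "joint_vel": joint speeds; "effort": joint torques, N m; "tool_pos": TCP position; "tool_rot": TCP orientation; "wrist_force": force on the tool from outside, world axes, zero at the start; "moment": the same for the moment, N m; "width": finger opening in m; "gripper_force": force on a finger pad.
Only numpy, scipy, OpenCV 4.12 (cv2) and the standard library are available. Lean on these libraries where they do the work, as an engineer would, in place of code of your own. Each camera call takes 0.05 s, during which the arm holds its last target. There are 200 camera calls.

## Working session

There is one attempt and no reset: what is moved stays moved. The work goes in short steps, Python scripts to look and compute and a shell command to move; the robot and the scene stay as the last step left them, time stands still between calls to the robot, and variables do not carry over. Pictures are saved under pics/ and viewed, at most 10 in all, crops included, and the job is handed in when it is done.

```bash
ls; mkdir -p pics; cat > h.py <<'E'
import numpy as np, cv2
from bench import state,camera,job_done,find_in,grasp_offset
from scipy.spatial.transform import Rotation as R
def world(p,pt):
    V=np.array(p["view"]);return V[:3,:3].T@(np.array(pt)-V[:3,3])
def ray(p,uv,z):
    K=np.array(p["camera_matrix"]);V=np.array(p["view"])
    d=V[:3,:3].T@np.linalg.solve(K,[uv[0],uv[1],1]);o=-V[:3,:3].T@V[:3,3]
    return o+d*(z-o[2])/d[2]
def px(p,w):
    V=np.array(p["view"]);c=V[:3,:3]@np.array(w)+V[:3,3];q=np.array(p["camera_matrix"])@c;return q[:2]/q[2]
def save(p,n,crop=None,s=1):
    im=p["color"][...,::-1]
    if crop: a,b,c,d=crop; im=im[b:d,a:c]
    cv2.imwrite(f"pics/{n}.png",cv2.resize(im,None,fx=s,fy=s,interpolation=cv2.INTER_CUBIC))
E
python3 - <<'E'
from h import *
print(grasp_offset,state())
for c in("scene","side"):
    p=camera(c);save(p,c+"0")
    for n in("dial_grip","orange_mark","lever_grip","cover","punch","mug","stapler","tape"):
        print(c,n,[(np.round(world(p,r["point"]),3),round(r["score"],2)) for r in find_in(p,n)[:2]])
E
```

```text
pics
-0.0187 {'t': 0.0, 'joint_positions': array([-1.47029896e+00,  2.63522177e-01, -4.89118704e-02,  1.25937353e+00,
        9.27420530e-06,  1.41545169e+00]), 'joint_vel': array([-0.00062237, -0.00107138,  0.0001924 , -0.00138764, -0.00151485,
       -0.00173605]), 'effort': array([ 2.28571575e-03, -6.37618017e+01,  3.84561539e+01,  1.39964520e-02,
        9.94027823e-05, -1.82836743e-05]), 'tool_pos': array([ 0.13280588, -0.50766485,  0.23083467]), 'tool_rot': array([-3.11492115e+00, -4.00651604e-01, -5.80999977e-05]), 'wrist_force': array([ 0.19581047, -0.17901305, -0.48486814]), 'moment': array([ 0.03354014, -0.04904109,  0.02464278]), 'gripper_force': 0.0, 'width': 0.08560625865655767}
scene dial_grip [(array([0.62 , 0.18 , 0.128]), 0.74)]
scene orange_mark [(array([0.658, 0.03 , 0.122]), 0.7)]
scene lever_grip [(array([ 0.653, -0.133,  0.286]), 0.96)]
scene cover [(array([0.478, 0.048, 0.057]), 0.75), (array([0.662, 0.026, 0.125]), 0.71)]
scene punch [(array([0.662, 0.024, 0.124]), 0.84)]
scene mug [(array([0.424, 0.41 , 0.06 ]), 0.71)]
scene stapler [(array([ 0.476, -0.512,  0.052]), 0.86)]
scene tape [(array([0.656, 0.439, 0.05 ]), 0.56)]
side dial_grip [(array([0.615, 0.177, 0.129]), 0.75), (array([ 0.447, -0.512,  0.054]), 0.57)]
side orange_mark [(array([ 0.634, -0.068,  0.123]), 0.81), (array([0.62 , 0.175, 0.132]), 0.28)]
side lever_grip [(array([ 0.659, -0.124,  0.233]), 0.94)]
side cover [(array([0.495, 0.032, 0.054]), 0.79)]
side punch [(array([ 0.632, -0.07 ,  0.12 ]), 0.59), (array([ 0.656, -0.122,  0.229]), 0.58)]
side mug [(array([0.424, 0.393, 0.067]), 0.77)]
side stapler [(array([ 0.448, -0.515,  0.053]), 0.69)]
side tape [(array([0.638, 0.445, 0.049]), 0.85)]
```

View pics/scene0.png

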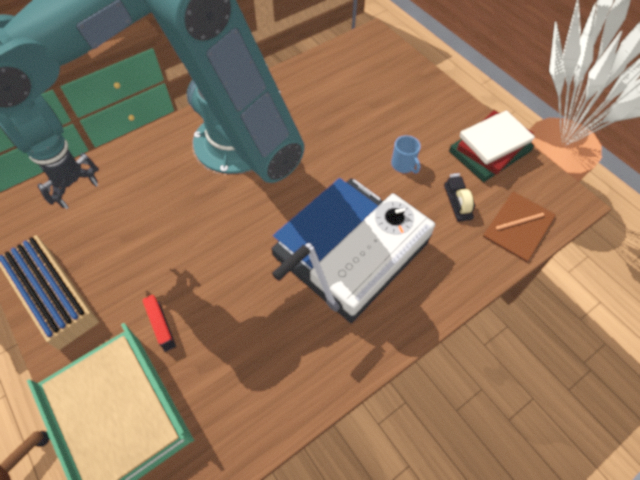

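View pics/side0.png

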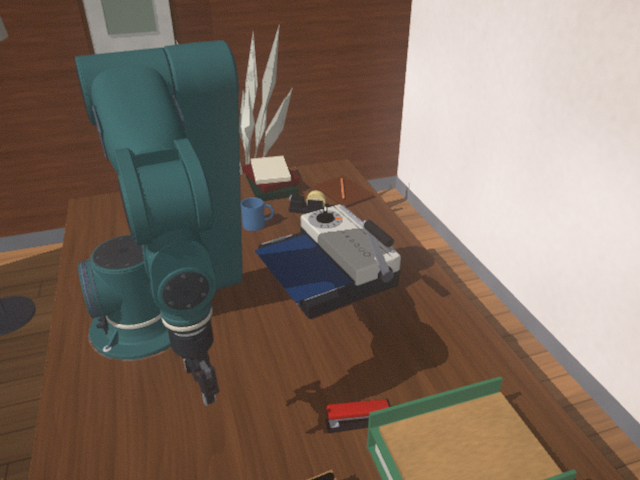

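The scene picture shows the dial near (397,215) with the orange mark at about (401,229), and the lever grip at about (293,262), sticking outward from the arm. Next I go above the dial for a close look. The tool heading has to increase on the way to keep joint 6 in range for the dial turn.

```bash
cat >> h.py <<'E'
def plan(target,turn=0.,n=None,pos=None,rot=None):
    """rows: straight line to target (world), spinning 'turn' rad about tool z in total; tool pointing down"""
    s=state();p=np.array(s["tool_pos"]) if pos is None else np.array(pos)
    r=R.from_rotvec(s["tool_rot"]) if rot is None else rot
    d=np.array(target)-p
    n=n or int(np.ceil(max(np.linalg.norm(d)/.06,abs(turn)/.18,1)))
    for i in range(n):
        print([[*np.round(100*r.inv().apply(d/n),1)],[0,0,round(turn/n,3)]])
        r=r*R.from_rotvec([0,0,turn/n])
E
python3 - <<'E'
from h import *
plan([.133,-.508,.35],-.36)
plan([.56,.14,.35],-2.8,pos=[.133,-.508,.35],rot=R.from_rotvec(state()["tool_rot"])*R.from_rotvec([0,0,-.36]))
E
```

```text
[[np.float64(0.0), np.float64(0.0), np.float64(-5.9)], [0, 0, -0.18]]
[[np.float64(0.0), np.float64(0.0), np.float64(-5.9)], [0, 0, -0.18]]
[[np.float64(4.5), np.float64(-1.8), np.float64(-0.0)], [0, 0, -0.175]]
[[np.float64(4.8), np.float64(-1.0), np.float64(-0.0)], [0, 0, -0.175]]
[[np.float64(4.8), np.float64(-0.1), np.float64(-0.0)], [0, 0, -0.175]]
[[np.float64(4.8), np.float64(0.7), np.float64(-0.0)], [0, 0, -0.175]]
[[np.float64(4.6), np.float64(1.6), np.float64(-0.0)], [0, 0, -0.175]]
[[np.float64(4.3), np.float64(2.3), np.float64(-0.0)], [0, 0, -0.175]]
[[np.float64(3.8), np.float64(3.0), np.float64(-0.0)], [0, 0, -0.175]]
[[np.float64(3.2), np.float64(3.7), np.float64(-0.0)], [0, 0, -0.175]]
[[np.float64(2.5), np.float64(4.2), np.float64(-0.0)], [0, 0, -0.175]]
[[np.float64(1.7), np.float64(4.5), np.float64(-0.0)], [0, 0, -0.175]]
[[np.float64(0.9), np.float64(4.8), np.float64(-0.0)], [0, 0, -0.175]]
[[np.float64(0.1), np.float64(4.8), np.float64(-0.0)], [0, 0, -0.175]]
[[np.float64(-0.8), np.float64(4.8), np.float64(-0.0)], [0, 0, -0.175]]
[[np.float64(-1.6), np.float64(4.6), np.float64(-0.0)], [0, 0, -0.175]]
[[np.float64(-2.4), np.float64(4.2), np.float64(-0.0)], [0, 0, -0.175]]
[[np.float64(-3.1), np.float64(3.8), np.float64(-0.0)], [0, 0, -0.175]]
```

```bash
python3 -m inch '[[0,[0,0,-5.9],[0,0,-0.18]],[0,[0,0,-5.9],[0,0,-0.18]],[0,[4.5,-1.8,0],[0,0,-0.175]],[0,[4.8,-1,0],[0,0,-0.175]],[0,[4.8,-0.1,0],[0,0,-0.175]],[0,[4.8,0.7,0],[0,0,-0.175]],[0,[4.6,1.6,0],[0,0,-0.175]],[0,[4.3,2.3,0],[0,0,-0.175]]]' 40
python3 -m inch '[[0,[3.8,3,0],[0,0,-0.175]],[0,[3.2,3.7,0],[0,0,-0.175]],[0,[2.5,4.2,0],[0,0,-0.175]],[0,[1.7,4.5,0],[0,0,-0.175]],[0,[0.9,4.8,0],[0,0,-0.175]],[0,[0.1,4.8,0],[0,0,-0.175]],[0,[-0.8,4.8,0],[0,0,-0.175]],[0,[-1.6,4.6,0],[0,0,-0.175]]]'
python3 -m inch '[[0,[-2.4,4.2,0],[0,0,-0.175]],[0,[-3.1,3.8,0],[0,0,-0.175]],[0,[0,0,0],[0,0,0]]]'
python3 - <<'E'
from h import *
s=state();print(s["tool_pos"],s["joint_positions"],R.from_rotvec(s["tool_rot"]).as_matrix().round(2))
p=camera("wrist");save(p,"w1")
for n in("dial_grip","orange_mark","lever_grip","cover","punch"):
    print(n,[(np.round(world(p,r["point"]),3),np.round(px(p,world(p,r["point"]))),round(r["score"],2)) for r in find_in(p,n)[:2]])
print(px(p,[.617,.178,.124]))
E
```

```text
t: 1.9
tool_pos: [0.2927, -0.2624, 0.3494]
tool_rot: [2.107, 2.33, -0.0]
wrist_force: [0.9, 0.4, 0.2]
width: 0.0853
gripper_force: 0.0
t: 2.9
tool_pos: [0.5076, 0.0615, 0.3493]
tool_rot: [0.11, 3.139, -0.0]
wrist_force: [0.9, -1.1, 0.2]
width: 0.0851
gripper_force: 0.0
t: 3.28
tool_pos: [0.5622, 0.1432, 0.348]
tool_rot: [0.437, -3.11, -0.001]
wrist_force: [0.1, -0.1, 0.5]
width: 0.085
gripper_force: 0.0
[0.56219408 0.1431648  0.34797512] [ 1.08766623e-01  3.66847949e-01  4.20263927e-01  1.62567862e+00
  3.19938139e-04 -1.70333420e-01] [[-0.96 -0.28 -0.  ]
 [-0.28  0.96  0.  ]
 [ 0.    0.   -1.  ]]
dial_grip [(array([0.611, 0.182, 0.132]), array([340., 256.]), 0.83)]
orange_mark [(array([0.637, 0.077, 0.121]), array([228., 248.]), 0.87)]
lever_grip []
cover [(array([0.493, 0.055, 0.056]), array([249.,  90.]), 0.7)]
punch [(array([0.63 , 0.073, 0.122]), array([225., 241.]), 0.86)]
[334.27675713 257.29006078]
```

View pics/w1.png

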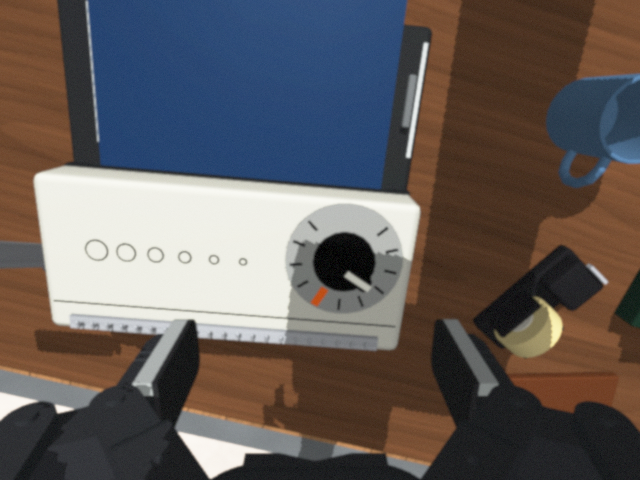

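The wrist picture shows the scale plate centred near (345,258), the orange mark at about (319,297), and the pointer's outer end at about (370,290). The head's rear fold line runs from (55,300) to (395,326).

```bash
python3 - <<'E'
from h import *
p=camera("wrist");im=p["color"]
hsv=cv2.cvtColor(im,cv2.COLOR_RGB2HSV)
m=((hsv[...,0]>5)&(hsv[...,0]<14)&(hsv[...,1]>190)&(hsv[...,2]>120)).astype(np.uint8);m[:, :290]=0;m[:,345:]=0;m[:280]=0;m[315:]=0
ys,xs=np.nonzero(m);o=ray(p,(xs.mean(),ys.mean()),.124);print(len(xs),xs.mean(),ys.mean(),o)
# plate ellipse: colour mask of grey ring
c=[ray(p,q,.124) for q in [(345,204),(404,262),(286,262),(345,313)]]
print(np.round(c,4))
C=np.array([(c[1]+c[2])/2,(c[0]+c[3])/2]).mean(0);print("C",C, np.linalg.norm(c[1]-c[2]),np.linalg.norm(c[0]-c[3]),"mark r",np.linalg.norm((o-C)[:2]))
K=ray(p,(345,262),.130);print("knob disc",K)
a=ray(p,(55,300),.122);b=ray(p,(395,326),.122);print("yaw fold",np.arctan2(*( (b-a)[1::-1]))-np.pi/2)
a=ray(p,(100,172),.122);b=ray(p,(400,202),.122)
print("yaw front",np.arctan2(b[1]-a[1],b[0]-a[0])-np.pi/2)
print("yaw mark",np.arctan2(o[1]-C[1],o[0]-C[0])-(2.356-2.827))
t=ray(p,(369,289),.130);print("pointer heading",np.arctan2(t[1]-C[1],t[0]-C[0]),np.linalg.norm(t-C))
save(p,"w2",(275,190,415,330),4)
E
```

```text
104 322.3557692307692 296.83653846153845 [0.66097377 0.17532013 0.124     ]
[[0.5634 0.1693 0.124 ]
 [0.6035 0.2414 0.124 ]
 [0.6342 0.131  0.124 ]
 [0.6724 0.2025 0.124 ]]
C [0.61839286 0.18605864 0.124     ] 0.11459531113410155 0.11386232921572381 mark r 0.04391411340693339
knob disc [0.61662377 0.18508485 0.13      ]
yaw fold 0.18458539260552032
yaw front 0.1697063353576469
yaw mark 0.22396063076164205
pointer heading 1.0000208050493546 0.036078293178252945
```

View pics/w2.png

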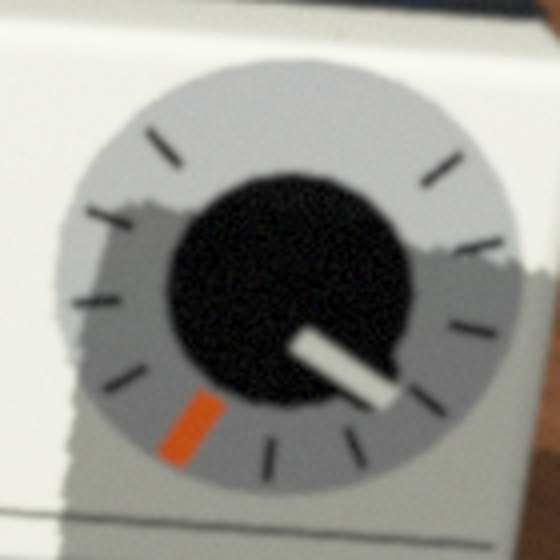

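```bash
python3 - <<'E'
from h import *
p=camera("wrist")
f=lambda c,z:ray(p,(275+c[0]/4,190+c[1]/4),z)
L=np.array([f(c,.124) for c in [(440,168),(478,247),(473,328),(428,402),(355,448),(268,460),(193,430),(125,380),(97,302),(108,217),(163,147)]])[:,:2]
# fit circle centre
A=np.c_[2*L,np.ones(11)];s=np.linalg.lstsq(A,(L**2).sum(1),rcond=None)[0];C=s[:2];print("C",C,"r",np.sqrt(s[2]+C@C))
h=np.arctan2(*(L-C).T[::-1]);y=(np.unwrap(h)-(2.356-.471*np.arange(11)));print("yaws",y.round(3),y.mean())
a=f((303,340),.154);b=f((392,400),.154);print(a,b,"len",np.linalg.norm(b-a),"heading top",np.arctan2(b[1]-a[1],b[0]-a[0]), np.arctan2(b[1]-C[1],b[0]-C[0]))
yaw=y.mean();c,s_=np.cos(yaw),np.sin(yaw);M=np.array([[c,-s_],[s_,c]])
O=C-M@[.08,.112];print("origin",O,"lever grip",O+M@[.034,-.197],"pivot",O+M@[.12,-.197],"down",O+M@[-.106,-.197])
E
```

```text
C [0.61806181 0.18818606] r 0.04672802703280282
yaws [0.2   0.182 0.193 0.182 0.186 0.186 0.206 0.2   0.198 0.192 0.193] 0.19261824744911357
[0.61839148 0.18936042 0.154     ] [0.62724549 0.21338239 0.154     ] len 0.025601729042174896 heading top 1.2176664443140663 1.2212760032340226
origin [0.56098138 0.06294299] lever grip [ 0.63206419 -0.12390517] pivot [ 0.71647374 -0.10744224] down [ 0.49465329 -0.15070528]
```

```bash
python3 - <<'E'
from h import *
plan([.618,.188,.23],-.935,n=6)
E
```

```text
[[np.float64(-1.1), np.float64(0.5), np.float64(2.0)], [0, 0, -0.156]]
[[np.float64(-1.2), np.float64(0.3), np.float64(2.0)], [0, 0, -0.156]]
[[np.float64(-1.2), np.float64(0.1), np.float64(2.0)], [0, 0, -0.156]]
[[np.float64(-1.2), np.float64(-0.1), np.float64(2.0)], [0, 0, -0.156]]
[[np.float64(-1.2), np.float64(-0.2), np.float64(2.0)], [0, 0, -0.156]]
[[np.float64(-1.2), np.float64(-0.4), np.float64(2.0)], [0, 0, -0.156]]
```

```bash
python3 -m inch '[[0,[-1.1,0.5,2],[0,0,-0.156]],[0,[-1.2,0.3,2],[0,0,-0.156]],[0,[-1.2,0.1,2],[0,0,-0.156]],[0,[-1.2,-0.1,2],[0,0,-0.156]],[0,[-1.2,-0.2,2],[0,0,-0.156]],[0,[-1.2,-0.4,2],[0,0,-0.156]],[0,[0,0,0],[0,0,0]]]'
python3 - <<'E'
from h import *
s=state();r=R.from_rotvec(s["tool_rot"]);x=r.as_matrix()[:,0];print("heading",np.arctan2(x[1],x[0])%(2*np.pi),s["joint_positions"])
print("to go cm",100*r.inv().apply(np.array([.618,.188,.136])-s["tool_pos"]))
E
```

```text
t: 4.55
tool_pos: [0.617, 0.1876, 0.2281]
tool_rot: [1.784, -2.583, -0.002]
wrist_force: [-0.6, 0.3, 0.6]
width: 0.0852
gripper_force: 0.0
heading 4.350591481202044 [ 1.68954361e-01  4.79457833e-01  2.82522462e-01  1.37614629e+00
  5.84799552e-06 -1.04004334e+00]
to go cm [-0.08202817 -0.09962659  9.21142061]
```

```bash
python3 -m inch '[[0,[-0.1,-0.1,2.3],[0,0,0]],[0,[0,0,2.3],[0,0,0]],[0,[0,0,2.3],[0,0,0]],[0,[0,0,2.3],[0,0,0]],[120,[0,0,0],[0,0,0]],[255,[0,0,0],[0,0,0]],[255,[0,0,0],[0,0,0]],[255,[0,0,0],[0,0,0]]]' 40
python3 -m inch '[[255,[0,0,0],[0,0,0]],[255,[0,0,0],[0,0,0]],[255,[0,0,0],[0,0,0]],[255,[0,0,0],[0,0,0]]]'
```

```text
t: 5.55
tool_pos: [0.6179, 0.1889, 0.1381]
tool_rot: [-1.787, 2.584, 0.003]
wrist_force: [-30.9, 10.6, 38.6]
width: 0.0129
gripper_force: 44.4
t: 6.05
tool_pos: [0.6176, 0.1891, 0.1383]
tool_rot: [1.787, -2.583, -0.002]
wrist_force: [-9.4, 3.0, 11.1]
width: 0.0127
gripper_force: 40.6
```

```bash
python3 -m inch '[[255,[0,0,-0.1],[0,0,0.14]],[255,[0,0,0],[0,0,0.15]],[255,[0,0,0],[0,0,0.15]],[255,[0,0,0],[0,0,0.15]],[255,[0,0,0],[0,0,0.15]],[255,[0,0,0],[0,0,0.15]],[255,[0,0,0],[0,0,0.15]],[255,[0,0,0],[0,0,0.15]]]'
python3 -m inch '[[255,[0,0,0],[0,0,0.15]],[255,[0,0,0],[0,0,0.148]],[255,[0,0,0],[0,0,0]],[255,[0,0,0],[0,0,0]],[255,[0,0,0],[0,0,0]]]'
python3 - <<'E'
from h import *
s=state();r=R.from_rotvec(s["tool_rot"]);x=r.as_matrix()[:,0];print("heading",np.arctan2(x[1],x[0])%(2*np.pi),s["joint_positions"],s["moment"])
E
```

```text
t: 7.05
tool_pos: [0.6186, 0.1875, 0.1384]
tool_rot: [0.023, -3.141, 0.003]
wrist_force: [-1.3, -6.8, -0.6]
width: 0.0131
gripper_force: 39.9
t: 7.68
tool_pos: [0.6185, 0.187, 0.1384]
tool_rot: [-0.437, -3.111, 0.005]
wrist_force: [-1.3, -9.9, 1.4]
width: 0.0126
gripper_force: 40.0
heading 2.862641994941514 [ 0.16888167  0.50873104  0.08926197  1.15230372 -0.00273194  0.4478341 ] [-2.04140596  0.37862721  0.01553022]
```

Turned to the commanded angle. I open, rise, back off and verify.

```bash
python3 -m inch '[[160,[0,0,0],[0,0,0]],[0,[0,0,0],[0,0,0]],[0,[0,0,0],[0,0,0]],[0,[0,0,0],[0,0,0]],[0,[0,0,-3],[0,0,0]],[0,[0,0,-6],[0,0,0]],[0,[3.5,-3.5,-6],[0,0,0]],[0,[3,-3,-5],[0,0,0]]]'
python3 -m inch '[[0,[0,0,0],[0,0,0]],[0,[0,0,0],[0,0,0]]]'
python3 - <<'E'
from h import *
p=camera("wrist")
print(px(p,[.618,.188,.124]))
u,v=map(int,px(p,[.618,.188,.124]));x0=max(u-75,0);y0=max(v-75,0);print(x0,y0);save(p,"w3",(x0,y0,min(x0+150,640),min(y0+150,480)),4)
p=camera("scene");print([np.round(world(p,r["point"]),3) for r in find_in(p,"lever_grip")[:1]])
E
```

```text
t: 8.68
tool_pos: [0.5477, 0.1491, 0.3255]
tool_rot: [0.434, 3.111, 0.0]
wrist_force: [0.2, -0.3, 1.2]
width: 0.0852
gripper_force: 0.0
t: 8.93
tool_pos: [0.5487, 0.1495, 0.3238]
tool_rot: [0.435, 3.111, 0.0]
wrist_force: [0.4, -0.0, -0.2]
width: 0.0853
gripper_force: 0.0
[377.06846454 260.37213234]
302 185
[array([ 0.654, -0.133,  0.288])]
```

View pics/w3.png

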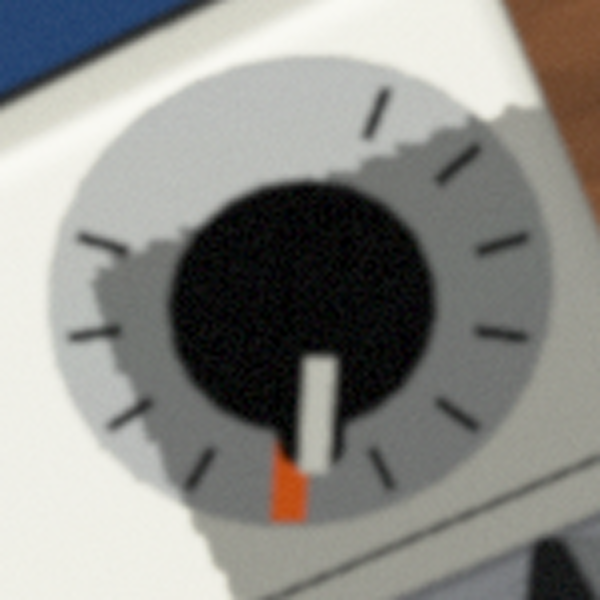

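The pointer runs from (320,357) to (313,470) in the crop and the mark's outer end is at (289,520), so they look nearly parallel. I work out the angle.

```bash
python3 - <<'E'
from h import *
p=camera("wrist")
f=lambda c,z:ray(p,(302+c[0]/4,185+c[1]/4),z)
L=np.array([f(c,.124) for c in [(457,164),(502,243),(501,333),(458,414),(383,469),None,(201,469),(130,413),(95,333),(102,243),(376,113)] if c])[:,:2]
C0=np.array([.618,.188])
A=np.c_[2*L,np.ones(len(L))];s=np.linalg.lstsq(A,(L**2).sum(1),rcond=None)[0];C=s[:2];print("C",C,"r",np.sqrt(s[2]+C@C))
h=np.arctan2(*(L-C).T[::-1]);print("line headings",h.round(3))
m=f((290,484),.124)[:2]-C;print("mark",np.arctan2(m[1],m[0]),np.linalg.norm(m))
a=f((320,355),.154);b=f((314,470),.154);print(a,b,np.linalg.norm(b-a),"pointer",np.arctan2(b[1]-a[1],b[0]-a[0]),np.arctan2(b[1]-C[1],b[0]-C[0]))
E
```

```text
C [0.61745146 0.18777829] r 0.0465442258911208
line headings [ 2.078  1.609  1.138  0.666  0.199 -0.745 -1.226 -1.695 -2.164  2.55 ]
mark -0.2786590674751565 0.04539346561052327
[0.61679199 0.18791208 0.154     ] [0.64241424 0.18071633 0.154     ] 0.026613502007173887 pointer -0.27378755104779756 -0.27569560316315345
```

The dial is on the mark to within about 0.005 rad. Next, the lever: I check the predicted grip against the scene view.

```bash
python3 - <<'E'
from h import *
p=camera("scene");V=np.array(p["view"]);print("cam",-V[:3,:3].T@V[:3,3])
y=.193;M=np.array([[np.cos(y),-np.sin(y)],[np.sin(y),np.cos(y)]]);O=np.array([.6178,.188])-M@[.08,.112]
im=p["color"].copy()
for xx,yy,z,c in[(.034,-.1445,.288,(255,0,0)),(.034,-.2495,.288,(255,0,0)),(.034,-.197,.288,(0,255,0)),(.12,-.142,.075,(255,255,0))]:
    q=px(p,[*(O+M@[xx,yy]),z]);print(q);cv2.circle(im,tuple(int(round(4*v)) for v in q),4,c,-1,shift=2)
p2=dict(color=im);save(p2,"s2",(230,200,380,330),5)
g=np.array([.653,-.133]);print("net in punch",M.T@(g-O))
s=state();r=R.from_rotvec(s["tool_rot"])
E
```

```text
cam [ 1.11083728 -0.44787048  1.31495796]
[323.25269723 233.27781375]
[292.78225869 261.20505577]
[308.28024774 247.0005969 ]
[345.75696307 291.28065039]
net in punch [ 0.05297735 -0.20979157]
```

View pics/s2.png

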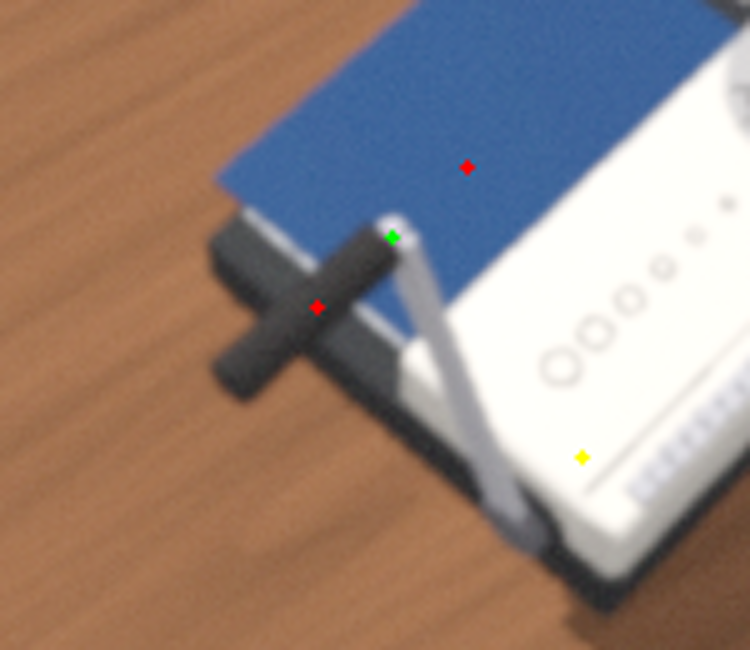

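The dots show the bar spans crop (385,240) to (232,375), with its middle near (310,310). That puts the bar centre at punch y ≈ -0.252, with the arm face at about -0.197, so the world grip is about (0.643,-0.178). I go above it for a close look.

```bash
python3 - <<'E'
from h import *
plan([.63,-.178,.40],-2.04,n=12)
E
```

```text
[[np.float64(-1.4), np.float64(-2.4), np.float64(-0.6)], [0, 0, -0.17]]
[[np.float64(-1.0), np.float64(-2.6), np.float64(-0.6)], [0, 0, -0.17]]
[[np.float64(-0.5), np.float64(-2.8), np.float64(-0.6)], [0, 0, -0.17]]
[[np.float64(-0.0), np.float64(-2.8), np.float64(-0.6)], [0, 0, -0.17]]
[[np.float64(0.4), np.float64(-2.8), np.float64(-0.6)], [0, 0, -0.17]]
[[np.float64(0.9), np.float64(-2.7), np.float64(-0.6)], [0, 0, -0.17]]
[[np.float64(1.3), np.float64(-2.5), np.float64(-0.6)], [0, 0, -0.17]]
[[np.float64(1.7), np.float64(-2.2), np.float64(-0.6)], [0, 0, -0.17]]
[[np.float64(2.1), np.float64(-1.9), np.float64(-0.6)], [0, 0, -0.17]]
[[np.float64(2.4), np.float64(-1.5), np.float64(-0.6)], [0, 0, -0.17]]
[[np.float64(2.6), np.float64(-1.1), np.float64(-0.6)], [0, 0, -0.17]]
[[np.float64(2.7), np.float64(-0.6), np.float64(-0.6)], [0, 0, -0.17]]
```

```bash
python3 -m inch '[[0,[-1.4,-2.4,-2.5],[0,0,-0.17]],[0,[-1,-2.6,-2.5],[0,0,-0.17]],[0,[-0.5,-2.8,-2.5],[0,0,-0.17]],[0,[0,-2.8,0],[0,0,-0.17]],[0,[0.4,-2.8,0],[0,0,-0.17]],[0,[0.9,-2.7,0],[0,0,-0.17]],[0,[1.3,-2.5,0],[0,0,-0.17]],[0,[1.7,-2.2,0],[0,0,-0.17]]]'
python3 -m inch '[[0,[2.1,-1.9,0],[0,0,-0.17]],[0,[2.4,-1.5,0],[0,0,-0.17]],[0,[2.6,-1.1,0],[0,0,-0.17]],[0,[2.7,-0.6,0],[0,0,-0.17]],[0,[0,0,0],[0,0,0]],[0,[0,0,0],[0,0,0]]]'
python3 - <<'E'
from h import *
s=state();r=R.from_rotvec(s["tool_rot"]);x=r.as_matrix()[:,0];print("heading",np.arctan2(x[1],x[0])%(2*np.pi),s["joint_positions"])
p=camera("wrist");im=p["color"].copy()
y=.193;M=np.array([[np.cos(y),-np.sin(y)],[np.sin(y),np.cos(y)]]);O=np.array([.6178,.188])-M@[.08,.112]
for yy in(-.1995,-.252,-.3045):
    q=px(p,[*(O+M@[.034,yy]),.288]);print(q)
    try: cv2.circle(im,tuple(int(v) for v in q),4,(255,0,0),-1)
    except Exception: pass
save(dict(color=im),"w4")
print([(np.round(world(p,r["point"]),3),round(r["score"],2)) for r in find_in(p,"lever_grip")])
E
```

```text
t: 10.18
tool_pos: [0.6049, -0.0692, 0.3984]
tool_rot: [1.626, -2.687, -0.001]
wrist_force: [-0.5, 0.1, 0.8]
width: 0.0853
gripper_force: 0.0
t: 10.92
tool_pos: [0.6319, -0.177, 0.3987]
tool_rot: [-2.421, 2.002, 0.001]
wrist_force: [-0.3, 0.3, 0.5]
width: 0.0853
gripper_force: 0.0
heading 4.901397661407755 [-3.97303106e-01  5.94674930e-01  9.68709920e-01  1.94544208e+00
  1.84938417e-04 -2.15710827e+00]
[301.46677148 301.02057051]
[300.18565587 228.69696673]
[298.72897874 146.46228116]
[(array([ 0.648, -0.164,  0.299]), 0.8)]
```

View pics/w4.png

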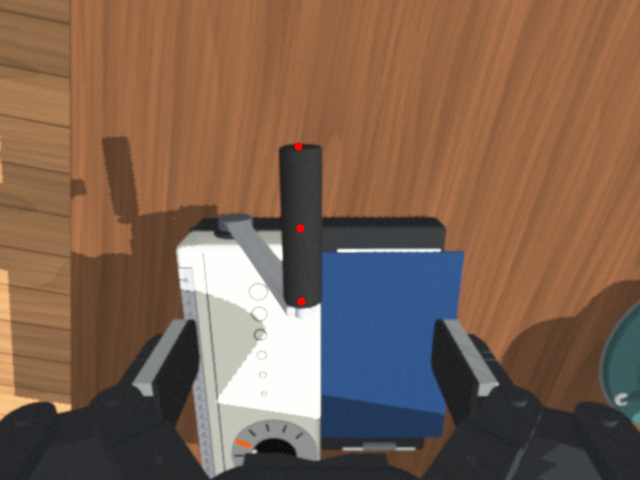

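The bar's ends and middle match the red dots at (299,146), (300,229) and (301,301), so the model holds. I descend and grasp, slightly outboard.

```bash
python3 - <<'E'
from h import *
plan([.644,-.185,.269],-.005,n=4)
# arc in punch frame: shift from rest to lever angle a
for i in range(0,13):
    a=i/12; e=np.radians(68)-a*np.radians(57.3); 
    print(round(a,3),np.round([120-230*np.cos(e),75+230*np.sin(e)],1))
E
```

```text
[[np.float64(0.3), np.float64(-0.3), np.float64(3.3)], [0, 0, -0.001]]
[[np.float64(0.3), np.float64(-0.3), np.float64(3.3)], [0, 0, -0.001]]
[[np.float64(0.3), np.float64(-0.3), np.float64(3.3)], [0, 0, -0.001]]
[[np.float64(0.3), np.float64(-0.3), np.float64(3.3)], [0, 0, -0.001]]
0.0 [ 33.8 288.3]
0.083 [ 16.4 280.3]
0.167 [ -0.3 271. ]
0.25 [-16.2 260.3]
0.333 [-31.2 248.3]
0.417 [-45.1 235.1]
0.5 [-57.9 220.8]
0.583 [-69.4 205.5]
0.667 [-79.6 189.3]
0.75 [-88.4 172.3]
0.833 [-95.8 154.6]
0.917 [-101.7  136.4]
1.0 [-106.   117.7]
```

```bash
python3 -m inch '[[0,[0.3,-0.3,3.3],[0,0,0]],[0,[0.3,-0.3,3.3],[0,0,0]],[0,[0.3,-0.3,3.3],[0,0,0]],[0,[0.3,-0.3,3.1],[0,0,0]],[0,[0,0,0],[0,0,0]],[100,[0,0,0],[0,0,0]],[255,[0,0,0],[0,0,0]],[255,[0,0,0],[0,0,0]]]' 30
python3 -m inch '[[255,[0,0,0],[0,0,0]],[255,[0,0,0],[0,0,0]],[255,[0,0,0],[0,0,0]]]'
```

```text
t: 12.02
tool_pos: [0.6459, -0.1871, 0.27]
tool_rot: [-2.423, 1.999, -0.002]
wrist_force: [-22.4, -4.1, 19.3]
width: 0.0322
gripper_force: 13.9
t: 12.4
tool_pos: [0.6429, -0.1877, 0.2705]
tool_rot: [2.419, -1.998, -0.003]
wrist_force: [-23.8, -3.0, 16.1]
width: 0.0263
gripper_force: 30.7
```

```bash
python3 -m inch '[[255,[0,1.9,0.7],[0,0,0]],[255,[0,1.7,0.9],[0,0,0]],[255,[0,1.6,1.1],[0,0,0]],[255,[0,1.5,1.2],[0,0,0]]]'
python3 - <<'E'
from h import *
y=.193;M=np.array([[np.cos(y),-np.sin(y)],[np.sin(y),np.cos(y)]]);O=np.array([.6178,.188])-M@[.08,.112]
s=state();q=M.T@(s["tool_pos"][:2]-O);z=s["tool_pos"][2]+.0187;print(q,z,"lever",np.radians(68)-np.arctan2(z-.075,.12-q[0]),"r",np.hypot(z-.075,.12-q[0]),s["moment"],s["joint_positions"])
E
```

```text
t: 12.9
tool_pos: [0.5809, -0.1999, 0.2311]
tool_rot: [-2.422, 1.997, -0.006]
wrist_force: [5.1, 0.4, 7.1]
width: 0.0258
gripper_force: 31.4
[-0.03057241 -0.26161032] 0.24984464028751147 lever 0.3269755196387295 r 0.23074379544674234 [ 0.17627503 -1.58438197  0.02102526] [-4.64626196e-01  4.17391622e-01  1.86534146e-01  1.33593531e+00
  1.47350484e-03 -2.22697925e+00]
```

```bash
python3 -m inch '[[255,[0,1.4,1.3],[0,0,0]],[255,[0,1.3,1.4],[0,0,0]],[255,[0,1.2,1.5],[0,0,0]],[255,[0,1.0,1.6],[0,0,0]],[255,[0,0.9,1.7],[0,0,0]],[255,[0,0.7,1.8],[0,0,0]]]'
python3 -m inch '[[255,[0,0.6,1.8],[0,0,0]],[255,[0,0.4,1.8],[0,0,0]],[255,[0,0,0],[0,0,0]],[255,[0,0,0],[0,0,0]]]'
cat > lv.py <<'E'
from h import *
y=.193;M=np.array([[np.cos(y),-np.sin(y)],[np.sin(y),np.cos(y)]]);O=np.array([.6178,.188])-M@[.08,.112]
s=state();q=M.T@(s["tool_pos"][:2]-O);z=s["tool_pos"][2]+.0187;print(q,z,"lever",np.radians(68)-np.arctan2(z-.075,.12-q[0]),"r",np.hypot(z-.075,.12-q[0]),s["moment"],s["wrist_force"],s["gripper_force"])
E
python3 lv.py
```

```text
t: 13.65
tool_pos: [0.5173, -0.2125, 0.1382]
tool_rot: [-2.422, 1.998, -0.006]
wrist_force: [5.0, 1.8, 8.2]
width: 0.0257
gripper_force: 33.0
t: 14.15
tool_pos: [0.5071, -0.2144, 0.1022]
tool_rot: [-2.423, 1.999, -0.003]
wrist_force: [-0.8, 1.3, 8.0]
width: 0.0261
gripper_force: 34.4
[-0.10580535 -0.26170523] 0.1209232453160056 lever 0.9861849095231855 r 0.23042786849953287 [ 0.07791426 -0.07559244 -0.05089172] [-0.83828123  1.31800649  8.04557983] 34.4334876537323
```

```bash
python3 -m inch '[[255,[0,0.1,0.3],[0,0,0]],[255,[0,0,0.2],[0,0,0]],[255,[0,0,0],[0,0,0]],[255,[0,0,0],[0,0,0]]]';python3 lv.py
```

```text
t: 14.65
tool_pos: [0.5062, -0.2146, 0.0974]
tool_rot: [-2.423, 1.999, -0.003]
wrist_force: [-0.4, 0.6, 8.8]
width: 0.0259
gripper_force: 34.7
[-0.10676034 -0.2616947 ] 0.11613540855599236 lever 1.0073706004411453 r 0.2304612224253915 [ 0.20807536 -0.0862717  -0.00383187] [-0.3775909   0.5779574   8.84726693] 34.68048870563507
```

```bash
python3 -m inch '[[255,[0,0.1,0.3],[0,0,0]],[255,[0,0,0.3],[0,0,0]],[255,[0,0,0],[0,0,0]],[255,[0,0,0],[0,0,0]]]';python3 lv.py
```

```text
t: 15.15
tool_pos: [0.5058, -0.2152, 0.0929]
tool_rot: [-2.423, 1.999, -0.007]
wrist_force: [-4.8, 2.8, 28.8]
width: 0.0263
gripper_force: 37.6
[-0.10724217 -0.26220419] 0.11156166709204335 lever 1.0272980724333625 r 0.23016463525316477 [ 0.49324747  0.83607833 -0.01057918] [-4.76580572  2.77201602 28.76956841] 37.60027348995209
```

Firm on the stop (29 N). Now I ease it back up along the same arc.

```bash
python3 -m inch '[[255,[0,-0.1,-0.6],[0,0,0]],[255,[0,-0.1,-0.5],[0,0,0]],[255,[0,-0.4,-1.8],[0,0,0]],[255,[0,-0.6,-1.8],[0,0,0]],[255,[0,-0.7,-1.8],[0,0,0]],[255,[0,-0.9,-1.7],[0,0,0]],[255,[0,-1.0,-1.6],[0,0,0]],[255,[0,-1.2,-1.5],[0,0,0]]]'; python3 lv.py
python3 -m inch '[[255,[0,-1.3,-1.4],[0,0,0]],[255,[0,-1.4,-1.3],[0,0,0]],[255,[0,-1.5,-1.2],[0,0,0]],[255,[0,-1.6,-1.1],[0,0,0]],[255,[0,-1.7,-0.9],[0,0,0]],[255,[0,0,0],[0,0,0]]]';python3 lv.py
```

```text
t: 16.15
tool_pos: [0.5601, -0.2037, 0.2021]
tool_rot: [-2.419, 1.99, -0.008]
wrist_force: [48.3, 6.4, -42.6]
width: 0.026
gripper_force: 36.4
[-0.05173701 -0.26137387] 0.22076627343394023 lever 0.4830407803306982 r 0.2252585338550277 [ 0.92950137 -8.28722834 -0.06973593] [ 48.33244138   6.42745879 -42.59987967] 36.351413279771805
t: 16.9
tool_pos: [0.6289, -0.1897, 0.2608]
tool_rot: [-2.424, 1.996, 0.002]
wrist_force: [11.7, 1.9, -16.9]
width: 0.0261
gripper_force: 32.7
[ 0.01845566 -0.26077478] 0.27950629026829404 lever 0.07689859776968921 r 0.22832887775874938 [ 0.55212339 -2.34478437  0.10146257] [ 11.73302631   1.89963622 -16.94768839] 32.71507054567337
```

```bash
python3 -m inch '[[255,[0,-0.8,-0.3],[0,0,0]],[255,[0,-0.6,-0.2],[0,0,0]],[255,[0,-0.2,0],[0,0,0]],[255,[0,0,0],[0,0,0]],[255,[0,0,0],[0,0,0]]]';python3 lv.py
```

```text
t: 17.52
tool_pos: [0.6425, -0.1872, 0.2674]
tool_rot: [-2.423, 1.998, 0.0]
wrist_force: [0.3, 4.5, 1.1]
width: 0.0263
gripper_force: 33.7
[ 0.03231878 -0.26097625] 0.28611977183314313 lever 0.009666450634901569 r 0.22860348600216532 [0.90706045 0.59819552 0.01586414] [0.34597643 4.54178928 1.11957519] 33.74440848827362
```

```bash
python3 -m inch '[[255,[0,-0.2,-0.1],[0,0,0]],[255,[0,0,0],[0,0,0]],[150,[0,0,0],[0,0,0]],[100,[0,0,0],[0,0,0]],[0,[0,0,0],[0,0,0]],[0,[0,0,0],[0,0,0]],[0,[0,0,0],[0,0,0]],[0,[0,0,0],[0,0,0]]]'
python3 -m inch '[[0,[0,0,-2],[0,0,0]],[0,[0,0,-4],[0,0,0]],[0,[0,0,-5],[0,0,0]],[0,[0,0,-2],[0,0,0]],[0,[0,0,0],[0,0,0]],[0,[0,0,0],[0,0,0]]]'
python3 - <<'E'
from h import *
p=camera("wrist")
im=p["color"].copy()
y=.193;M=np.array([[np.cos(y),-np.sin(y)],[np.sin(y),np.cos(y)]]);O=np.array([.6178,.188])-M@[.08,.112]
for yy in(-.1995,-.252,-.3045): cv2.circle(im,tuple(int(v) for v in px(p,[*(O+M@[.034,yy]),.288])),4,(255,0,0),-1)
save(dict(color=im),"w5")
p=camera("scene");save(p,"s3",(230,140,480,330),3)
for n in("mug","stapler","tape","cover"):print(n,[np.round(world(p,r["point"]),3) for r in find_in(p,n)[:1]])
E
```

```text
t: 18.52
tool_pos: [0.6448, -0.1872, 0.2681]
tool_rot: [-2.424, 1.999, -0.0]
wrist_force: [-0.3, 0.4, -0.8]
width: 0.0854
gripper_force: 0.0
t: 19.27
tool_pos: [0.6454, -0.1874, 0.3931]
tool_rot: [2.423, -1.999, -0.002]
wrist_force: [-0.4, -1.1, 0.3]
width: 0.0852
gripper_force: 0.0
mug []
stapler []
tape [array([0.656, 0.437, 0.05 ])]
cover [array([0.48 , 0.071, 0.059])]
```

View pics/w5.png

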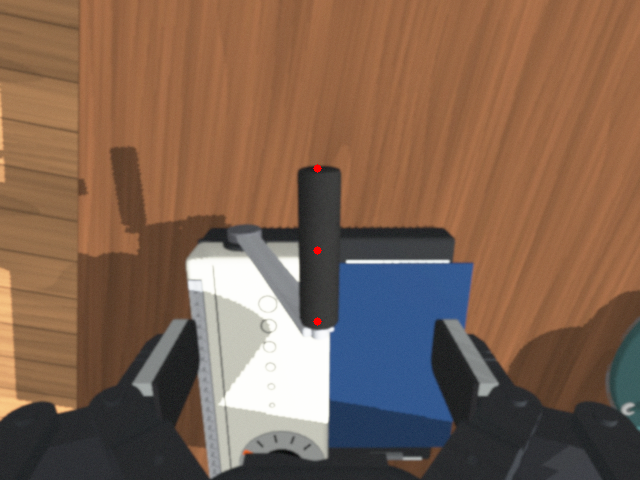

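View pics/s3.png

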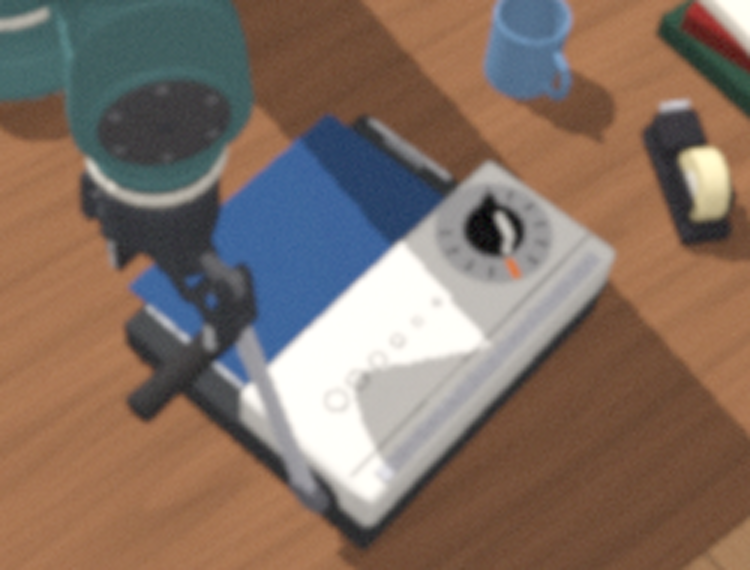

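The wrist view shows the bar back on its rest dots at (317,168) to (317,322). In the scene view the dial pointer is at the orange mark near (513,268), with the cover and the objects in place and the gripper clear.

```bash
python3 -c "
from bench import job_done;print(job_done())"
```

```text
the job is handed in; nothing more can be done
None
```

I set the dial on the orange mark (measured within about 0.005 rad), pulled the lever to its stop, eased it back to rest by hand and handed the job in. The last views showed the cover, mug and tape in place; the stapler was not visible in them, and I don't have the judge's result.

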